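# Close the specimen jar

### The arm

A 7-joint arm with a two-finger parallel gripper is mounted at the origin on the work surface. World frame = base frame: x ahead of the robot, y to its left, z up, the work surface at z = 0. Lengths are in m, angles in rad, forces in N, time in s.
With the tool pointing down it reaches from about 0.425 to 0.925 m from the base axis. Payload 6.8 kg.
Tool frame: the origin (TCP) lies between the finger pads; the fingertips stand r.tcp_to_tips ahead of it and the grasp point (between the pads) lies 3 mm ahead of it (r.tcp_to_tips is the distance from the TCP to the fingertips, in m); z points along the fingers, y is the line along which they close (so a half turn about z gives the same grasp; the last joint's range is limited). The gripper opens to 85 mm and grips with 20 to 120 N. Pads are 22 mm wide; open, the fingers measure 114 mm over their backs; the gripper's body (76 mm by 85 mm) begins 54 mm behind the grasp point. The pads swing forward as they close: fully open they stand 13 mm farther back than shut.
Start: joints at [-1.24, 0.477, 0.022, 1.555, -0.011, 1.109, -0.083], TCP at [0.287, 0.611, 0.253] pointing down, gripper open.
Joint ranges: [-2.96, 2.96], [-0.34, 2.1], [-1.41, 1.46], [0.24, 2.44], [-1.37, 4.51], [0.17, 1.92], [-2.96, 2.96]. Speed limits (rad/s): [2.39, 2.39, 3.14, 3.14, 3.14, 3.14, 3.14].

### API

Orientations are given as a rotation vector (axis times angle).
In Python, from bench import r gives the robot as it stands. The module is installed in compiled form; this text tells all that it offers.
- The arm moves only by the tool step_arm, never from a script. Its argument "moves" is a list of rows, each an object of numbers: "rx", "ry", "rz": the turn, a rotation vector about the tool's x, y, z in degrees; "dx", "dy", "dz": the shift along the tool's x, y, z in mm; "gripper": the opening, from -1 (shut) to 1 (fully open). In form: [{"rx": .., "ry": .., "rz": .., "dx": .., "dy": .., "dz": .., "gripper": ..}, ...]. A call has 1 to 20 rows; each row shifts and turns the commanded pose from where the row before left it, along the tool's axes as they then stand; what a row does not reach is not made up. A row lasts 1/8 s, in which the tool goes at most 62.5 mm and 10.7 degrees, less where a joint would pass 70% of its speed; a pose out of reach is approached as far as the arm can. A call is refused whole if a number of a shift passes 62.5 or a number of a turn 10.7, either way. A call with a gripper value outside its range is refused whole. The fingers move at their own pace and stop on an object; "grip_force" is the grip in N (left out, the last holds). Time passes only in rows, so rows that do not move let the fingers close. It gives the time, the measured TCP pose, the force, the opening and the grip force at its end, in the units of the state.
- r.get_obs(): the state, without advancing time (a new reading comes with each control period).
- r.grab_frame(name): name is "scene" or "top" or "wrist"; returns the picture (480x640x3 uint8, blue, green, red); there is no depth.
- r.camera_info(name): a dict with "mtx" (3x3 intrinsics, pixels), "rvec" (rotation vector, rad) and "tvec" (3), from world to camera coordinates, as OpenCV has them. Camera axes: x right, y down, z forward; pixel columns grow to the right and rows downward; lengths in m; the calibration is good to about 2 mm. A picture is of the moment at which its call begins: read the wrist's pose just before it. camera_info takes no time and is no camera call; for the wrist camera it gives the pose at the moment of the call.
- r.hand_in(): hands the job in; it is judged then, once.
The state is a dict: "clock": time; "joints": joint angles; "qvel": joint speeds; "tau": joint torques, N m; "tcp_pos": TCP position; "orientation": TCP orientation; "contact_force": force on the tool from outside, world axes, zero at the start; "moment": the same for the moment, N m; "grip_width": finger opening in m; "gripper_force": force on a finger pad.
Only numpy, scipy, OpenCV 4.12 (cv2) and the standard library are available. Lean on these libraries where they do the work, as an engineer would, in place of code of your own. Each camera call takes 0.05 s, during which the arm holds its last target. There are 200 camera calls.

### The job

Close the open specimen jar with its lid, the larger of the two loose black ones: set it squarely on the neck, turn it backward (counter-clockwise from above) until its thread drops in, since it will not start otherwise, then screw it forward (clockwise) until it is fully down and snug on the rim, and let go. Be gentle, because the neck and its thread are glass, and leave the other things on the bench where they are.

Things in the scene. Friction and masses are not known exactly. Their poses are not given: they have to be found in the camera images.
- lid: The open jar's screw lid: black ribbed plastic, 59 mm across, 26 mm high, about 45 g, lying open side down near the smaller lid. Origin at the centre of its lower edge, z up. Hollow 22 mm deep from lower edge to liner. Three lugs inside, 120 degrees apart, 3 mm thick, 6 mm long, undersides 1.5 mm above the lower edge, leave a 46 mm circle. Where they stand against the jar's thread is not known.
- lid_top (a point): Centre of the lid's flat top, 26 mm above its lower edge; axes as the lid's. Grip the lid by its side, anywhere around.
- holder: Heavy grey holder fixed to the bench: disc 124 mm across, 12 mm thick, with a steel cup 88 mm across up to 48 mm height. It grips the round glass jar so that it will not turn or lift: body 72 mm across up to 87 mm above the bench, shoulder up to 93 mm, then the neck. Origin on the jar's axis at bench level, z up. Its yaw does not tell how the jar is turned.
- jar_mouth (a point): Centre of the open jar's rim, on the jar's axis 125 mm above the bench, z up. The neck is 44 mm across with a 3 mm chamfer at the rim. A lid just set on rests on top of the thread, lower edge 11 to 16 mm below the rim, or now and then drops straight in. Fully home its liner lies on the rim: lower edge 22 mm below it, top 4 mm above it.
- jar_thread (a point): Point on the jar's axis 9.6 mm below the rim, level with the three thread starts (right-hand thread, 51 mm across, 22.5 mm per turn). Turned back up to 110 degrees the lid climbs to lower edge 11 mm below the rim, then drops to 17 to 18.5 mm, where teeth on the thread stop it; undropped, they stop it going forward. Then 60 to 80 degrees clockwise to home, 25 more to snug (0.25 N m is enough).
- small_lid: A smaller black ribbed lid of another jar, 42 mm across, 18 mm high, loose; may lie nearer or farther than the right lid. Origin at the centre of its lower edge.
- closed_jar: A jar like the open one, already closed with a like lid, standing on the bench, 72 mm across, 117 mm high. Origin at the centre of its foot.
- beaker: Empty glass beaker, 66 mm across, 85 mm high, loose. Origin at the centre of its foot.
- wash_bottle: White plastic bottle with a red nozzle, 64 mm across, 200 mm high, loose. Origin at the centre of its foot.
- brush: Preparator's brush lying on the bench, 190 mm long, loose. Origin about its middle.
- glue: Small white glue bottle with a black pointed cap, 28 mm across, 66 mm high, loose, beyond the lids. Origin at the centre of its foot.
- flask: Round glass flask with a cork, standing in a cork ring 100 mm across, 168 mm high, loose. Origin at the centre of its foot.
Not all that is in view belongs to the job. What is shaped like the lid but orange or red is not meant.

How it is judged:
By the outcome, as a careful person would: the job done as asked, in the order asked, and still so for the second after the job is handed in, with the robot touching nothing.
It also fails if it takes over 72 s, if anything falls off the work surface, if the arm or the gripper's body presses on something with over 40 N, if the wrist force passes 120 N, or if a joint passes its speed limit or range.

## Working session

There is one attempt and no reset: what is moved stays moved. The work goes in short steps, Python scripts to look and compute and a tool call to move; the robot and the scene stay as the last step left them, time stands still between calls to the robot, and variables do not carry over. Pictures are saved under pics/ and viewed, at most 10 in all, crops included, and the job is handed in when it is done.

Besides the shell and the picture viewer there is one more tool, called by a JSON object that holds its "op" and its "data". step_arm: Moves the arm, as the interface text tells. Its arguments: {"type":"object","properties":{"moves":{"type":"array","items":{"type":"object","properties":{"rx":{"type":"number"},"ry":{"type":"number"},"rz":{"type":"number"},"dx":{"type":"number"},"dy":{"type":"number"},"dz":{"type":"number"},"gripper":{"type":"number"}}}},"grip_force":{"type":"number"}},"required":["moves"]}

```bash
mkdir -p pics; python3 - <<'E'
from bench import r
import cv2,numpy as np
o=r.get_obs()
for k in o: print(k,np.round(o[k],3))
print(r.tcp_to_tips)
a=r.grab_frame("scene");b=r.grab_frame("top")
cv2.imwrite("pics/scene.png",a);cv2.imwrite("pics/top.png",b)
for n in("scene","top","wrist"):
  c=r.camera_info(n);R=cv2.Rodrigues(np.array(c["rvec"]))[0];print(n,np.round(c["mtx"],1).tolist(),(-R.T@np.array(c["tvec"]).ravel()).round(3),R.round(2).tolist())
E
```

```text
clock 0.0
joints [-1.24   0.478  0.022  1.556 -0.011  1.109 -0.083]
qvel [ 0.002 -0.001 -0.002 -0.001  0.    -0.     0.   ]
tau [ 1.0000e-03 -5.9645e+01  1.6080e+00 -2.8121e+01  1.3000e-02  9.0000e-03
 -0.0000e+00]
tcp_pos [0.287 0.611 0.252]
orientation [-6.840e-01 -3.066e+00  3.000e-03]
contact_force [-0.432  0.188 -0.257]
moment [-0.027 -0.028  0.011]
gripper_force 0.0
grip_width 0.085
0.022
scene [[568.1, 0.0, 315.9], [0.0, 568.1, 243.7], [0.0, 0.0, 1.0]] [1.4   0.37  0.764] [[-0.4, 0.92, -0.01], [0.55, 0.23, -0.8], [-0.73, -0.33, -0.6]]
top [[509.7, 0.0, 317.1], [0.0, 509.7, 241.6], [0.0, 0.0, 1.0]] [0.44  0.014 1.146] [[0.0, -1.0, -0.01], [-0.99, -0.0, -0.15], [0.15, 0.01, -0.99]]
wrist [[381.7, 0.0, 320.1], [0.0, 381.7, 236.0], [0.0, 0.0, 1.0]] [0.211 0.646 0.372] [[0.42, 0.91, -0.0], [0.86, -0.4, 0.32], [0.29, -0.14, -0.95]]
```

View pics/top.png

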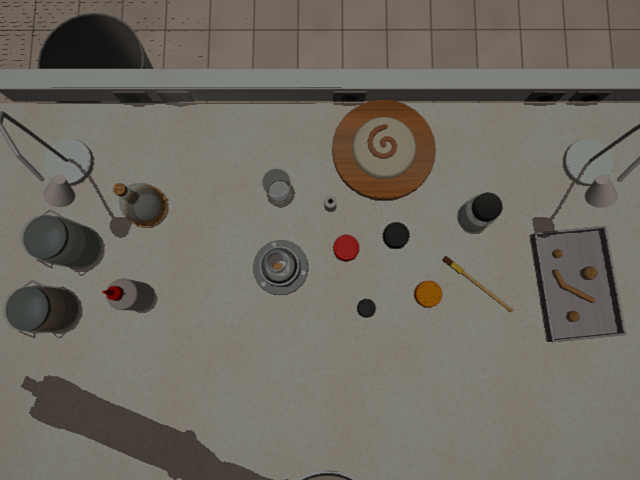

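View pics/scene.png

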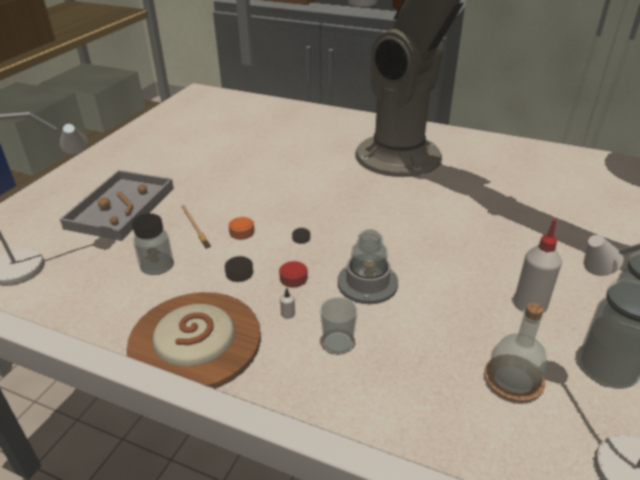

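The top view shows the right lid at about (396,235) and the small lid at (366,308). The holder with the open jar is at (281,267), the closed jar at (485,208) and the glue at (330,203). The red and orange lids are decoys. The scene view agrees: the lid is at (239,269) and the jar at (369,270).

```bash
cat > h.py <<'E'
from bench import r
import cv2,numpy as np
def cam(n):
    c=r.camera_info(n); R=cv2.Rodrigues(np.array(c["rvec"]))[0]; t=np.array(c["tvec"]).ravel()
    return np.array(c["mtx"]),R,t
def ray(C,uv,z):
    K,R,t=C; d=R.T@np.linalg.inv(K)@np.array([uv[0],uv[1],1.]); o=-R.T@t
    return (o+d*(z-o[2])/d[2])
def proj(C,p):
    K,R,t=C; q=K@(R@np.array(p)+t); return q[:2]/q[2]
def planecirc(C,pts,z):
    P=np.array([ray(C,p,z)[:2] for p in pts],np.float32); return P
E
python3 - <<'E'
from h import *
for n in("top","scene"):
    C=cam(n);im=cv2.imread(f"pics/{n}.png");hsv=cv2.cvtColor(im,cv2.COLOR_BGR2HSV)
    m=(im.max(2)<60).astype(np.uint8)*255
    cs,_=cv2.findContours(m,cv2.RETR_EXTERNAL,cv2.CHAIN_APPROX_NONE)
    for c in cs:
        a=cv2.contourArea(c)
        if 100<a<2500:
            P=planecirc(C,c[:,0],0.013);(ce,ra)=cv2.minEnclosingCircle(P)
            M=cv2.moments(c);u=(M['m10']/M['m00'],M['m01']/M['m00'])
            print(n,a,np.round(u,1),"centroid z13",ray(C,u,.013).round(4),"z26",ray(C,u,.026).round(4),"circ",np.round(ce,4),round(ra,4))
C=cam("top");im=cv2.imread("pics/top.png")
cv2.imwrite("pics/crop.png",cv2.resize(im[215:315,225:325],(600,600),interpolation=cv2.INTER_CUBIC))
E
```

```text
top 239.0 [365.8 307.7] centroid z13 [ 0.4658 -0.0849  0.013 ] z26 [ 0.4655 -0.0838  0.026 ] circ [ 0.4656 -0.085 ] 0.0204
top 1400.0 [ 58.6 310. ] centroid z13 [0.4592 0.5941 0.013 ] z26 [0.459  0.5874 0.026 ] circ [0.4612 0.6107] 0.0645
top 437.5 [142.8 296.8] centroid z13 [0.4886 0.4089 0.013 ] z26 [0.488  0.4043 0.026 ] circ [0.4879 0.4215] 0.0382
top 140.5 [281.1 268.9] centroid z13 [0.5512 0.103  0.013 ] z26 [0.55  0.102 0.026] circ [0.5593 0.1087] 0.0397
top 455.5 [540.5 288.5] centroid z13 [ 0.5089 -0.4713  0.013 ] z26 [ 0.5081 -0.4657  0.026 ] circ [ 0.5131 -0.4734] 0.1189
top 630.0 [601.7 272.3] centroid z13 [ 0.5453 -0.6089  0.013 ] z26 [ 0.544  -0.6017  0.026 ] circ [ 0.523 -0.559] 0.138
top 512.5 [395.5 235.2] centroid z13 [ 0.6279 -0.1535  0.013 ] z26 [ 0.6258 -0.1516  0.026 ] circ [ 0.6282 -0.153 ] 0.0309
top 1617.5 [ 77.5 246.6] centroid z13 [0.6007 0.5625 0.013 ] z26 [0.5988 0.5562 0.026 ] circ [0.607  0.5776] 0.0718
top 253.5 [466.9 221.5] centroid z13 [ 0.6595 -0.3152  0.013 ] z26 [ 0.657  -0.3114  0.026 ] circ [ 0.6695 -0.3288] 0.035
top 653.5 [486.4 206.9] centro
[... 476 characters left out ...]
d z13 [0.8676 0.6937 0.013 ] z26 [0.8627 0.6859 0.026 ] circ [0.8603 0.6818] 0.1003
scene 1545.5 [ 16.3 444. ] centroid z13 [ 1.1231 -0.2553  0.013 ] z26 [ 1.1279 -0.2444  0.026 ] circ [ 1.1099 -0.276 ] 0.0948
scene 111.5 [621.9 311.2] centroid z13 [0.4597 0.5771 0.013 ] z26 [0.476  0.5735 0.026 ] circ [0.4501 0.5792] 0.0354
scene 394.5 [238.5 269.1] centroid z13 [ 0.6303 -0.1529  0.013 ] z26 [ 0.6436 -0.1438  0.026 ] circ [ 0.6299 -0.1546] 0.0352
scene 522.5 [146.6 225.5] centroid z13 [ 0.574  -0.4291  0.013 ] z26 [ 0.5883 -0.4153  0.026 ] circ [ 0.57   -0.4285] 0.0515
scene 1559.5 [18.4 25.1] centroid z13 [-0.5252 -1.9824  0.013 ] z26 [-0.4919 -1.9416  0.026 ] circ [-0.515  -2.0158] 0.4889
```

View pics/crop.png

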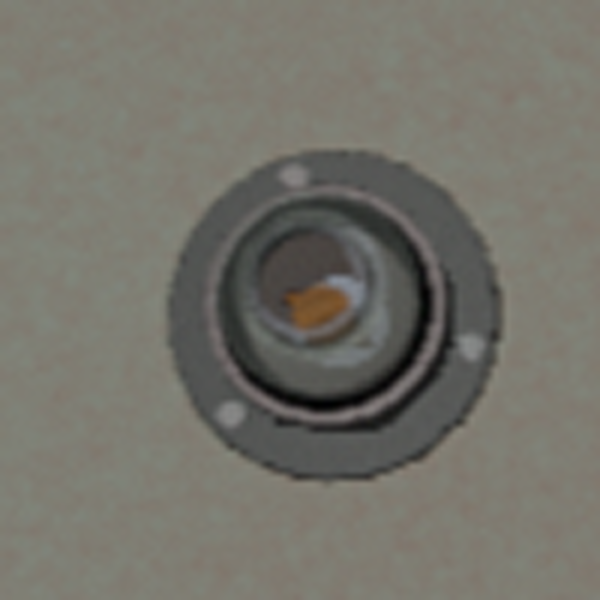

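The crop shows the holder disc centred at about (335,315) in crop pixels and the jar rim at about (312,283). That is about (280.7,267.1) and (276.9,262.0) in the full picture.

```bash
cat >> h.py <<'E'
def plan(p,yaw_y):  # target TCP point; world direction angle (deg) of tool y; tool down
    o=r.get_obs(); R=cv2.Rodrigues(np.array(o["orientation"],float))[0]
    d=R.T@(np.array(p)-o["tcp_pos"])*1000
    a=np.radians(yaw_y); y=np.array([np.cos(a),np.sin(a),0]);z=np.array([0,0,-1.]);T=np.column_stack([np.cross(y,z),y,z])
    print("shift mm(tool)",d.round(1),"turn deg(tool)",np.degrees(cv2.Rodrigues(R.T@T)[0].ravel()).round(2),"j",np.round(o["joints"],2))
E
python3 - <<'E'
from h import *
C=cam("top")
print(ray(C,(280.7,267.1),.012),ray(C,(276.9,262),.125))
plan((.59,-0.03,.30),-3)
plan((.628,-.153,.25),-13.7)
E
```

```text
[0.55541179 0.1039425  0.012     ] [0.55422435 0.10275722 0.125     ]
shift mm(tool) [-546.8 -451.   -46.8] turn deg(tool) [-8.000e-02  6.000e-02  6.785e+01] j [-1.24  0.48  0.02  1.56 -0.01  1.11 -0.08]
shift mm(tool) [-633.5 -546.2    3.4] turn deg(tool) [-7.000e-02  7.000e-02  7.855e+01] j [-1.24  0.48  0.02  1.56 -0.01  1.11 -0.08]
```

{"op": "step_arm", "data": {"moves": [{"dz":-40,"gripper":1},{"dx":-45.8,"dy":-34.6},{"dx":-45.8,"dy":-34.6},{"dx":-45.8,"dy":-34.6},{"dx":-45.8,"dy":-34.6},{"dx":-45.8,"dy":-34.6},{"dx":-45.8,"dy":-34.6},{"dx":-45.8,"dy":-34.6},{"dx":-45.8,"dy":-34.6},{"dx":-45.8,"dy":-34.6},{"dx":-45.8,"dy":-34.6},{"rz":10.5},{"rz":10.5},{"rz":10.5},{"rz":10.5},{"rz":10.5},{},{}]}}

```text
invalid input at $.moves[0]: expected keys rx, ry, rz, dx, dy, dz, gripper
```

```bash
python3 - <<'E'
from h import *
import pickle
o=r.get_obs();C=cam("wrist");im=r.grab_frame("wrist");cv2.imwrite("pics/w1.png",im);pickle.dump(C,open("w1.pkl","wb"))
print(o["tcp_pos"],o["orientation"],o["clock"],np.round(o["joints"],2)); print(proj(C,(.555,.1035,.125)),proj(C,(.555,.1035,.012)))
plan((.628,-.153,.20),-13.7)
E
```

```text
[0.28660982 0.61058869 0.25242849] [-6.83800003e-01 -3.06603322e+00  2.56263025e-03] 0.1 [-1.24  0.48  0.02  1.56 -0.01  1.11 -0.08]
[ -2.36660277 640.56376793] [ 64.63869036 529.69661584]
shift mm(tool) [-633.5 -546.2   53.4] turn deg(tool) [-6.000e-02  6.000e-02  7.856e+01] j [-1.24  0.48  0.02  1.56 -0.01  1.11 -0.08]
```

View pics/w1.png

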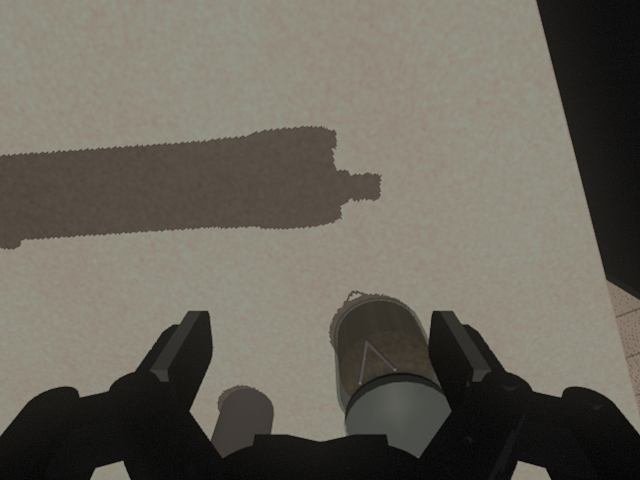

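The call was refused because every key must be given. The wrist view shows only bare bench, the arm's shadow and the two open fingers at (185,345) and (460,345). A canister is at (390,380), below the fingers.

{"op": "step_arm", "data": {"moves": [{"rx":0,"ry":0,"rz":0,"dx":0,"dy":0,"dz":-50,"gripper":1},{"rx":0,"ry":0,"rz":0,"dx":-45.8,"dy":-34.6,"dz":0,"gripper":1},{"rx":0,"ry":0,"rz":0,"dx":-45.8,"dy":-34.6,"dz":0,"gripper":1},{"rx":0,"ry":0,"rz":0,"dx":-45.8,"dy":-34.6,"dz":0,"gripper":1},{"rx":0,"ry":0,"rz":0,"dx":-45.8,"dy":-34.6,"dz":0,"gripper":1},{"rx":0,"ry":0,"rz":0,"dx":-45.8,"dy":-34.6,"dz":0,"gripper":1},{"rx":0,"ry":0,"rz":0,"dx":-45.8,"dy":-34.6,"dz":0,"gripper":1},{"rx":0,"ry":0,"rz":0,"dx":-45.8,"dy":-34.6,"dz":0,"gripper":1},{"rx":0,"ry":0,"rz":0,"dx":-45.8,"dy":-34.6,"dz":0,"gripper":1},{"rx":0,"ry":0,"rz":0,"dx":-45.8,"dy":-34.6,"dz":0,"gripper":1},{"rx":0,"ry":0,"rz":0,"dx":-45.8,"dy":-34.6,"dz":0,"gripper":1},{"rx":0,"ry":0,"rz":10.5,"dx":0,"dy":0,"dz":0,"gripper":1},{"rx":0,"ry":0,"rz":10.5,"dx":0,"dy":0,"dz":0,"gripper":1},{"rx":0,"ry":0,"rz":10.5,"dx":0,"dy":0,"dz":0,"gripper":1},{"rx":0,"ry":0,"rz":10.5,"dx":0,"dy":0,"dz":0,"gripper":1},{"rx":0,"ry":0,"rz":10.5,"dx":0,"dy":0,"dz":0,"gripper":1},{"rx":0,"ry":0,"rz":0,"dx":0,"dy":0,"dz":0,"gripper":1},{"rx":0,"ry":0,"rz":0,"dx":0,"dy":0,"dz":0,"gripper":1}]}}

```text
clock: 2.4
tcp_pos: [0.5542, 0.1033, 0.3032]
orientation: [-1.965, -2.451, 0.0]
contact_force: [1.0, -0.0, -0.1]
grip_width: 0.0853
gripper_force: 0.0
```

```bash
python3 - <<'E'
from h import *
import pickle
o=r.get_obs();C=cam("wrist");im=r.grab_frame("wrist");cv2.imwrite("pics/w2.png",im);pickle.dump(C,open("w2.pkl","wb"))
print(o["tcp_pos"],o["orientation"],o["clock"],np.round(o["joints"],2)); print(proj(C,(.555,.1035,.125)),proj(C,(.555,.1035,.012)))
plan((.628,-.153,.20),-13.7)
E
```

```text
[0.55423698 0.10331117 0.30316279] [-1.96484427e+00 -2.45109345e+00  3.98887537e-04] 2.4 [-0.65  0.26  0.43  1.79 -0.12  1.12  0.04]
[321.50126523 214.82579029] [321.16422061 186.95698773]
shift mm(tool) [-266.2   16.4  103.2] turn deg(tool) [-1.000e-02  0.000e+00  2.623e+01] j [-0.65  0.26  0.43  1.79 -0.12  1.12  0.04]
```

View pics/w2.png

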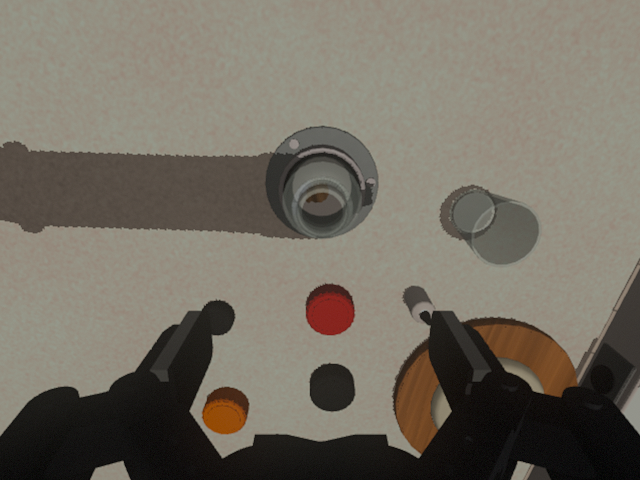

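The wrist view shows the jar rim at about (321,213), close to the predicted (321.5,214.8). The disc is near (322,183), the lid at (332,387), the small lid at (218,317) and the glue at (418,300).

```bash
python3 - <<'E'
from h import *
import pickle
im=cv2.imread("pics/w2.png");C=pickle.load(open("w2.pkl","rb"))
cv2.imwrite("pics/w2c.png",cv2.resize(im[160:250,260:390],(780,540),interpolation=cv2.INTER_CUBIC))
m=((im.max(2)<60)).astype(np.uint8)*255
for c in cv2.findContours(m,cv2.RETR_EXTERNAL,cv2.CHAIN_APPROX_NONE)[0]:
    if 300<cv2.contourArea(c)<4000:
        M=cv2.moments(c);u=(M['m10']/M['m00'],M['m01']/M['m00']);b=cv2.boundingRect(c)
        top=ray(C,(u[0],b[1]+b[3]-b[2]/2),.026)
        print(cv2.contourArea(c),np.round(u,1),b,ray(C,u,.013).round(4))
E
```

```text
1661.5 [331.5 387.1] (310, 364, 45, 47) [ 0.6264 -0.1522  0.013 ]
374.0 [322.1 218.7] (302, 209, 41, 18) [0.5638 0.0689 0.013 ]
418.5 [316.9 165.8] (282, 152, 79, 41) [0.5455 0.125  0.013 ]
967.5 [279.2 181.3] (266, 145, 85, 88) [0.5093 0.0998 0.013 ]
```

View pics/w2c.png

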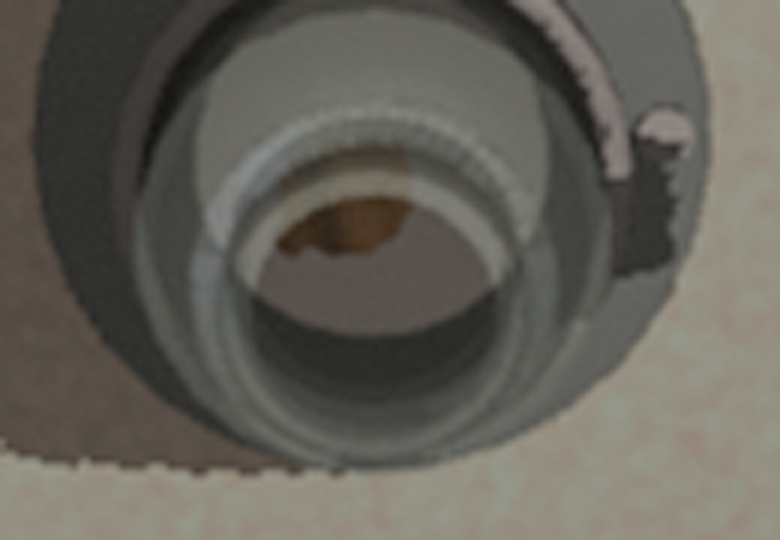

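{"op": "step_arm", "data": {"moves": [{"rx":0,"ry":0,"rz":0,"dx":-53,"dy":3.4,"dz":10,"gripper":1},{"rx":0,"ry":0,"rz":0,"dx":-53,"dy":3.4,"dz":20,"gripper":1},{"rx":0,"ry":0,"rz":0,"dx":-53,"dy":3.2,"dz":20,"gripper":1},{"rx":0,"ry":0,"rz":0,"dx":-53,"dy":3.2,"dz":20,"gripper":1},{"rx":0,"ry":0,"rz":0,"dx":-54.2,"dy":3.2,"dz":33,"gripper":1},{"rx":0,"ry":0,"rz":8.7,"dx":0,"dy":0,"dz":0,"gripper":1},{"rx":0,"ry":0,"rz":8.7,"dx":0,"dy":0,"dz":0,"gripper":1},{"rx":0,"ry":0,"rz":8.8,"dx":0,"dy":0,"dz":0,"gripper":1},{"rx":0,"ry":0,"rz":0,"dx":0,"dy":0,"dz":0,"gripper":1},{"rx":0,"ry":0,"rz":0,"dx":0,"dy":0,"dz":0,"gripper":1}]}}

```text
clock: 3.7
tcp_pos: [0.6271, -0.1523, 0.2008]
orientation: [-2.469, -1.942, 0.0]
contact_force: [-0.1, -0.7, 0.8]
grip_width: 0.0853
gripper_force: 0.0
```

The crop shows the rim centred at about (374,325), or (322,214) in the full picture. That is within 1 px of the prediction from the top view, so the jar axis at (0.555,0.1035) holds.

```bash
python3 - <<'E'
from h import *
o=r.get_obs();C=cam("wrist");im=r.grab_frame("wrist");cv2.imwrite("pics/w3.png",im)
print(proj(C,(.627,-.1525,.026)))
m=((im.max(2)<60)).astype(np.uint8)*255
for c in cv2.findContours(m,cv2.RETR_EXTERNAL,cv2.CHAIN_APPROX_NONE)[0]:
    if 300<cv2.contourArea(c)<40000:
        M=cv2.moments(c);u=(M['m10']/M['m00'],M['m01']/M['m00']);b=cv2.boundingRect(c)
        P13=planecirc(C,c[:,0],.013);P0=planecirc(C,c[:,0],.0);P26=planecirc(C,c[:,0],.026)
        print(cv2.contourArea(c),np.round(u,1),b,ray(C,u,.013).round(4))
        for P in(P0,P13,P26): print(cv2.minEnclosingCircle(P),P.min(0),P.max(0))
print(np.round(o["joints"],2));plan((.6275,-.153,.02),-13.7)
E
```

```text
[320.49747537 215.99970835]
4011.0 [320.6 213.3] (285, 177, 72, 74) [ 0.6267 -0.1538  0.013 ]
((0.62566739320755, -0.1581716686487198), 0.03330758586525917) [ 0.59427077 -0.19118886] [ 0.656554  -0.1250246]
((0.6265032291412354, -0.15466773509979248), 0.031960900872945786) [ 0.5963801  -0.18634593] [ 0.6561375  -0.12286489]
((0.6273393630981445, -0.15116380155086517), 0.03061419539153576) [ 0.59848946 -0.18150303] [ 0.655721   -0.12070519]
2376.5 [109.2 178.2] (80, 152, 60, 54) [ 0.4673 -0.0851  0.013 ]
((0.4596537947654724, -0.08620650321245193), 0.02533744089305401) [ 0.43456817 -0.10801325] [ 0.4848804  -0.06457254]
((0.4672223627567291, -0.08562102913856506), 0.024313976988196373) [ 0.44315407 -0.10654343] [ 0.49142593 -0.0648644 ]
((0.47479093074798584, -0.08503542095422745), 0.02329050749540329) [ 0.45173997 -0.1050736 ] [ 0.49797148 -0.06515627]
309.5 [421.3 122.2] (411, 17, 47, 201) [ 0.7195 -0.1012  0.013 ]
((0.7417798638343811, -0.10936933755874634), 0.07718172669410706) [ 0.71115136 -0.18433633] [ 0.75971144 -0.03440234]
((0.7379071712493896, -0.1078445166349411), 0.07405576854944229) [ 0.7085207  -0.17977132] [ 0.7551115  -0.03591772]
((0.7340344190597534, -0.10631970316171646), 0.07092980295419693) [ 0.7058901 -0.1752063] [ 0.7505116 -0.0374331]
[-0.28  0.54  0.59  1.71 -0.35  1.    0.2 ]
shift mm(tool) [ -0.6   0.5 180.8] turn deg(tool) [-0.   -0.01  0.04] j [-0.28  0.54  0.59  1.71 -0.35  1.    0.2 ]
```

View pics/w3.png

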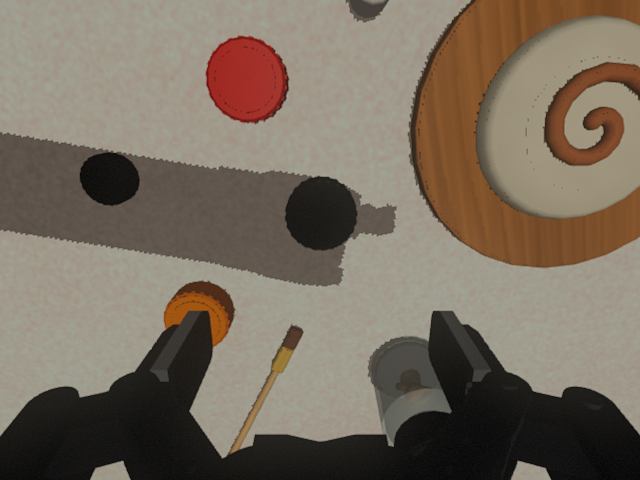

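The wrist view shows the lid at (321,213), centred under the TCP at about (0.627,-0.1525). The small lid, brush and red lid are well clear of the fingers. I'm going down now.

{"op": "step_arm", "data": {"moves": [{"rx":0,"ry":0,"rz":0,"dx":0,"dy":0,"dz":40,"gripper":1},{"rx":0,"ry":0,"rz":0,"dx":0,"dy":0,"dz":40,"gripper":1},{"rx":0,"ry":0,"rz":0,"dx":0,"dy":0,"dz":40,"gripper":1},{"rx":0,"ry":0,"rz":0,"dx":0,"dy":0,"dz":30,"gripper":1},{"rx":0,"ry":0,"rz":0,"dx":0,"dy":0,"dz":15,"gripper":1},{"rx":0,"ry":0,"rz":0,"dx":0,"dy":0,"dz":10,"gripper":1},{"rx":0,"ry":0,"rz":0,"dx":0,"dy":0,"dz":0,"gripper":1},{"rx":0,"ry":0,"rz":0,"dx":0,"dy":0,"dz":0,"gripper":1}], "grip_force": 30}}

```text
clock: 4.75
tcp_pos: [0.6279, -0.1527, 0.0269]
orientation: [2.472, 1.937, 0.002]
contact_force: [0.7, -0.9, 0.1]
grip_width: 0.0854
gripper_force: 0.0
```

{"op": "step_arm", "data": {"moves": [{"rx":0,"ry":0,"rz":0,"dx":0,"dy":0,"dz":0,"gripper":0.2},{"rx":0,"ry":0,"rz":0,"dx":0,"dy":0,"dz":0,"gripper":0.2},{"rx":0,"ry":0,"rz":0,"dx":0,"dy":0,"dz":0,"gripper":0.2},{"rx":0,"ry":0,"rz":0,"dx":0,"dy":0,"dz":0,"gripper":0.2},{"rx":0,"ry":0,"rz":0,"dx":0,"dy":0,"dz":0,"gripper":0.2},{"rx":0,"ry":0,"rz":0,"dx":0,"dy":0,"dz":0,"gripper":0.2}], "grip_force": 30}}

```text
clock: 5.5
tcp_pos: [0.6276, -0.1525, 0.0269]
orientation: [2.472, 1.937, 0.002]
contact_force: [-1.1, 0.3, 4.5]
grip_width: 0.058
gripper_force: 31.7
```

{"op": "step_arm", "data": {"moves": [{"rx":0,"ry":0,"rz":0,"dx":0,"dy":0,"dz":-15,"gripper":0.2},{"rx":0,"ry":0,"rz":0,"dx":0,"dy":0,"dz":-40,"gripper":0.2},{"rx":0,"ry":0,"rz":0,"dx":0,"dy":0,"dz":-50,"gripper":0.2},{"rx":0,"ry":0,"rz":0,"dx":0,"dy":0,"dz":-50,"gripper":0.2},{"rx":0,"ry":0,"rz":0,"dx":0,"dy":0,"dz":-38,"gripper":0.2},{"rx":0,"ry":0,"rz":0,"dx":0,"dy":0,"dz":0,"gripper":0.2},{"rx":0,"ry":0,"rz":0,"dx":0,"dy":0,"dz":0,"gripper":0.2}]}}

```text
clock: 6.38
tcp_pos: [0.6266, -0.1521, 0.2187]
orientation: [-2.472, -1.937, 0.0]
contact_force: [-0.1, -0.3, -1.6]
grip_width: 0.0584
gripper_force: 32.6
```

```bash
python3 - <<'E'
from h import *
o=r.get_obs();C=cam("wrist");im=r.grab_frame("wrist");cv2.imwrite("pics/w4.png",im)
p=np.array(o["tcp_pos"]);R=cv2.Rodrigues(np.array(o["orientation"]))[0]
print(p,o["orientation"],o["grip_width"],o["contact_force"])
for d in(-.005,0,.003,.02): print(d,proj(C,p+R[:,2]*d))
plan((.555,.1035,.22),12.5)
E
```

```text
[ 0.62664934 -0.15208643  0.21868024] [-2.47230414e+00 -1.93726987e+00  2.11114914e-05] 0.058405957341816236 [-0.08704391 -0.27759332 -1.58941823]
-0.005 [321.05204257 353.14309321]
0 [321.02418379 344.80330449]
0.003 [321.00835484 340.06475854]
0.02 [320.92934371 316.41203587]
shift mm(tool) [ 231.  -130.4   -1.8] turn deg(tool) [ -0.1   -0.03 -26.33] j [-0.29  0.52  0.61  1.7  -0.34  1.03  0.19]
```

View pics/w4.png

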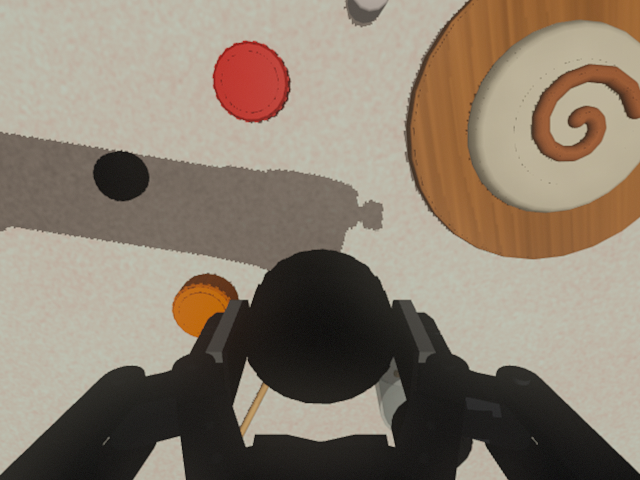

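```bash
python3 - <<'E'
from h import *
o=r.get_obs();C=cam("wrist");p=np.array(o["tcp_pos"]);R=cv2.Rodrigues(np.array(o["orientation"]))[0]
im=cv2.imread("pics/w4.png");g=im.max(2)
print("col321 rows 244-256",g[244:256,321],"rows 398-410",g[398:410,321])
print("row335", [ (c,int(g[345,c])) for c in list(range(240,250))+list(range(392,402))])
for v,dz in((249.5,-.027),(404,-.001)):
    print(v,(R.T@(ray(C,(321,v),p[2]+dz)-p)*1000).round(2))
E
```

```text
col321 rows 244-256 [120 120 119 121 105  67  29  35  33  33  32  32] rows 398-410 [ 38  36  41  38  33 108 172 190 187 187 188 187]
row335 [(240, 35), (241, 33), (242, 35), (243, 31), (244, 32), (245, 29), (246, 32), (247, 32), (248, 33), (249, 29), (392, 29), (393, 24), (394, 31), (395, 26), (396, 27), (397, 29), (398, 29), (399, 31), (400, 31), (401, 29)]
249.5 [27.15  0.   27.  ]
404 [-27.87   0.04   1.  ]
```

{"op": "step_arm", "data": {"moves": [{"rx":0,"ry":0,"rz":0,"dx":46.2,"dy":-26.1,"dz":0,"gripper":0.2},{"rx":0,"ry":0,"rz":0,"dx":46.2,"dy":-26.1,"dz":0,"gripper":0.2},{"rx":0,"ry":0,"rz":0,"dx":46.2,"dy":-26.1,"dz":0,"gripper":0.2},{"rx":0,"ry":0,"rz":0,"dx":46.2,"dy":-26.1,"dz":0,"gripper":0.2},{"rx":0,"ry":0,"rz":0,"dx":46.2,"dy":-26.1,"dz":0,"gripper":0.2},{"rx":0,"ry":0,"rz":-8.8,"dx":0,"dy":0,"dz":0,"gripper":0.2},{"rx":0,"ry":0,"rz":-8.8,"dx":0,"dy":0,"dz":0,"gripper":0.2},{"rx":0,"ry":0,"rz":-8.8,"dx":0,"dy":0,"dz":0,"gripper":0.2},{"rx":0,"ry":0,"rz":0,"dx":0,"dy":0,"dz":20,"gripper":0.2},{"rx":0,"ry":0,"rz":0,"dx":0,"dy":0,"dz":20,"gripper":0.2},{"rx":0,"ry":0,"rz":0,"dx":0,"dy":0,"dz":0,"gripper":0.2},{"rx":0,"ry":0,"rz":0,"dx":0,"dy":0,"dz":0,"gripper":0.2}]}}

```text
clock: 7.92
tcp_pos: [0.5557, 0.103, 0.1788]
orientation: [-1.965, -2.451, 0.001]
contact_force: [1.3, 1.0, -0.4]
grip_width: 0.0583
gripper_force: 32.6
```

```bash
python3 - <<'E'
from h import *
plan((.555,.1035,.154),12.5);o=r.get_obs();print(o["tcp_pos"],o["contact_force"],o["moment"])
im=r.grab_frame("scene");cv2.imwrite("pics/s2.png",cv2.resize(im[190:310,300:440],(700,600),interpolation=cv2.INTER_CUBIC))
C=cam("scene");a=np.array(o["tcp_pos"]);print(((proj(C,a-[0,0,.027])-[300,190])*5).round(),((proj(C,[.555,.1035,.125])-[300,190])*5).round())
E
```

```text
shift mm(tool) [ 0.7 -0.5 24.8] turn deg(tool) [-0.03  0.02  0.05] j [-0.66  0.41  0.47  1.92 -0.24  0.87  0.15]
[0.55565564 0.10295126 0.1788068 ] [ 1.31258469  1.00966648 -0.37073025] [ 0.02739379 -0.01169941  0.06310022]
[348. 162.] [347. 218.]
```

View pics/s2.png

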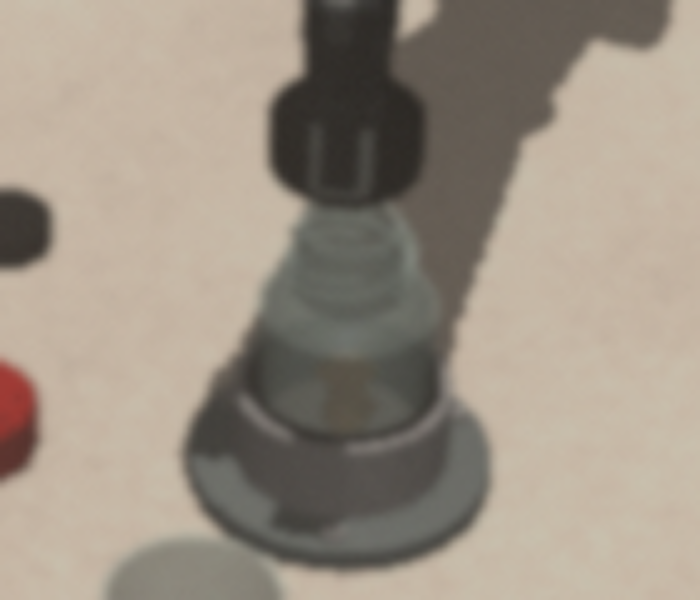

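The scene crop shows the lid squarely above the neck: lid centre column about 347, neck about 350. I'll make a small correction and lower it.

{"op": "step_arm", "data": {"moves": [{"rx":0,"ry":0,"rz":0,"dx":0.8,"dy":-0.4,"dz":12,"gripper":0.2},{"rx":0,"ry":0,"rz":0,"dx":0,"dy":0,"dz":11,"gripper":0.2},{"rx":0,"ry":0,"rz":0,"dx":0,"dy":0,"dz":2,"gripper":0.2},{"rx":0,"ry":0,"rz":0,"dx":0,"dy":0,"dz":2,"gripper":0.2},{"rx":0,"ry":0,"rz":0,"dx":0,"dy":0,"dz":1,"gripper":0.2}]}}

```text
clock: 8.6
tcp_pos: [0.5553, 0.1038, 0.1509]
orientation: [1.965, 2.451, 0.0]
contact_force: [0.2, 0.1, 0.0]
grip_width: 0.0582
gripper_force: 32.6
```

{"op": "step_arm", "data": {"moves": [{"rx":0,"ry":0,"rz":0,"dx":0,"dy":0,"dz":1,"gripper":0.2},{"rx":0,"ry":0,"rz":0,"dx":0,"dy":0,"dz":1,"gripper":0.2},{"rx":0,"ry":0,"rz":0,"dx":0,"dy":0,"dz":1,"gripper":0.2},{"rx":0,"ry":0,"rz":0,"dx":0,"dy":0,"dz":1,"gripper":0.2}]}}

```text
clock: 9.1
tcp_pos: [0.5554, 0.1043, 0.1472]
orientation: [1.965, 2.451, 0.002]
contact_force: [0.3, 2.1, 4.0]
grip_width: 0.0576
gripper_force: 32.9
```

{"op": "step_arm", "data": {"moves": [{"rx":0,"ry":0,"rz":0,"dx":0.7,"dy":0,"dz":0,"gripper":0.2},{"rx":0,"ry":0,"rz":0,"dx":0,"dy":0,"dz":1,"gripper":0.2},{"rx":0,"ry":0,"rz":0,"dx":0,"dy":0,"dz":1,"gripper":0.2}]}}

```text
clock: 9.48
tcp_pos: [0.5548, 0.1052, 0.1446]
orientation: [-1.964, -2.451, -0.0]
contact_force: [-0.2, 3.0, 1.0]
grip_width: 0.0578
gripper_force: 32.7
```

{"op": "step_arm", "data": {"moves": [{"rx":0,"ry":0,"rz":0,"dx":0,"dy":0,"dz":1,"gripper":0.2},{"rx":0,"ry":0,"rz":0,"dx":0,"dy":0,"dz":1,"gripper":0.2}]}}

```text
clock: 9.72
tcp_pos: [0.5546, 0.1049, 0.1426]
orientation: [-1.964, -2.451, 0.0]
contact_force: [-1.8, 3.2, 2.0]
grip_width: 0.0584
gripper_force: 32.8
```

{"op": "step_arm", "data": {"moves": [{"rx":0,"ry":0,"rz":0,"dx":0.6,"dy":-0.3,"dz":0.5,"gripper":0.2},{"rx":0,"ry":0,"rz":0,"dx":0,"dy":0,"dz":1,"gripper":0.2}]}}

```text
clock: 9.98
tcp_pos: [0.5544, 0.1051, 0.1413]
orientation: [-1.965, -2.451, 0.0]
contact_force: [-1.2, 3.3, 1.1]
grip_width: 0.0579
gripper_force: 32.7
```

{"op": "step_arm", "data": {"moves": [{"rx":0,"ry":0,"rz":0,"dx":0,"dy":0,"dz":1,"gripper":0.2},{"rx":0,"ry":0,"rz":0,"dx":0,"dy":0,"dz":1,"gripper":0.2}]}}

```text
clock: 10.22
tcp_pos: [0.5545, 0.105, 0.1393]
orientation: [-1.965, -2.451, -0.0]
contact_force: [-1.3, 4.4, 1.1]
grip_width: 0.0579
gripper_force: 32.8
```

{"op": "step_arm", "data": {"moves": [{"rx":0,"ry":0,"rz":0,"dx":0.8,"dy":-0.2,"dz":0.5,"gripper":0.2},{"rx":0,"ry":0,"rz":0,"dx":0,"dy":0,"dz":0.5,"gripper":0.2},{"rx":0,"ry":0,"rz":0,"dx":0,"dy":0,"dz":0,"gripper":0.2}]}}

```text
clock: 10.6
tcp_pos: [0.5544, 0.1053, 0.1383]
orientation: [1.965, 2.45, 0.0]
contact_force: [1.2, 1.4, -0.3]
grip_width: 0.0582
gripper_force: 32.7
```

{"op": "step_arm", "data": {"moves": [{"rx":0,"ry":0,"rz":0,"dx":0,"dy":0,"dz":1,"gripper":0.2},{"rx":0,"ry":0,"rz":0,"dx":0,"dy":0,"dz":0.5,"gripper":0.2}]}}

```text
clock: 10.85
tcp_pos: [0.5546, 0.1054, 0.1378]
orientation: [1.966, 2.45, 0.001]
contact_force: [-3.3, 1.0, 12.5]
grip_width: 0.0581
gripper_force: 33.8
```

{"op": "step_arm", "data": {"moves": [{"rx":0,"ry":0,"rz":-6,"dx":0,"dy":0,"dz":-0.4,"gripper":0.2},{"rx":0,"ry":0,"rz":-6,"dx":0,"dy":0,"dz":-0.4,"gripper":0.2}]}}

```text
clock: 11.1
tcp_pos: [0.5548, 0.1057, 0.1386]
orientation: [1.694, 2.645, 0.002]
contact_force: [-1.1, 1.4, 9.6]
grip_width: 0.0581
gripper_force: 33.3
```

{"op": "step_arm", "data": {"moves": [{"rx":0,"ry":0,"rz":-6,"dx":0,"dy":0,"dz":-0.4,"gripper":0.2},{"rx":0,"ry":0,"rz":-6,"dx":0,"dy":0,"dz":-0.4,"gripper":0.2}]}}

```text
clock: 11.35
tcp_pos: [0.5547, 0.1056, 0.1394]
orientation: [1.409, 2.807, 0.001]
contact_force: [-1.5, 2.8, 8.4]
grip_width: 0.0581
gripper_force: 33.3
```

{"op": "step_arm", "data": {"moves": [{"rx":0,"ry":0,"rz":-6,"dx":0,"dy":0,"dz":-0.35,"gripper":0.2},{"rx":0,"ry":0,"rz":-6,"dx":0,"dy":0,"dz":-0.35,"gripper":0.2}]}}

```text
clock: 11.6
tcp_pos: [0.5547, 0.1054, 0.1401]
orientation: [1.108, 2.939, 0.001]
contact_force: [-1.3, 0.8, 8.7]
grip_width: 0.0583
gripper_force: 33.4
```

{"op": "step_arm", "data": {"moves": [{"rx":0,"ry":0,"rz":-6,"dx":0,"dy":0,"dz":-0.35,"gripper":0.2}]}}

```text
clock: 11.72
tcp_pos: [0.5548, 0.1053, 0.1404]
orientation: [0.952, 2.993, 0.001]
contact_force: [-1.5, -0.3, 6.3]
grip_width: 0.0581
gripper_force: 33.2
```

{"op": "step_arm", "data": {"moves": [{"rx":0,"ry":0,"rz":-6,"dx":0,"dy":0,"dz":-0.35,"gripper":0.2}]}}

```text
clock: 11.85
tcp_pos: [0.5549, 0.1054, 0.1406]
orientation: [0.794, 3.038, 0.001]
contact_force: [-0.8, 1.1, 3.0]
grip_width: 0.0584
gripper_force: 32.9
```

{"op": "step_arm", "data": {"moves": [{"rx":0,"ry":0,"rz":-6,"dx":0,"dy":0,"dz":-0.2,"gripper":0.2}]}}

```text
clock: 11.98
tcp_pos: [0.5543, 0.105, 0.1402]
orientation: [0.634, 3.076, -0.001]
contact_force: [0.1, 0.2, -1.7]
grip_width: 0.0585
gripper_force: 32.6
```

{"op": "step_arm", "data": {"moves": [{"rx":0,"ry":0,"rz":-4,"dx":0,"dy":0,"dz":0.5,"gripper":0.2},{"rx":0,"ry":0,"rz":0,"dx":0,"dy":0,"dz":1,"gripper":0.2}]}}

```text
clock: 12.22
tcp_pos: [0.5539, 0.1048, 0.1382]
orientation: [-0.533, -3.096, 0.001]
contact_force: [-0.9, 0.2, 0.3]
grip_width: 0.0581
gripper_force: 32.6
```

{"op": "step_arm", "data": {"moves": [{"rx":0,"ry":0,"rz":0,"dx":0,"dy":0,"dz":1,"gripper":0.2}]}}

```text
clock: 12.35
tcp_pos: [0.554, 0.1052, 0.1372]
orientation: [-0.533, -3.096, 0.001]
contact_force: [0.7, -0.0, -0.3]
grip_width: 0.0582
gripper_force: 32.6
```

{"op": "step_arm", "data": {"moves": [{"rx":0,"ry":0,"rz":0,"dx":0,"dy":0,"dz":1,"gripper":0.2}]}}

```text
clock: 12.48
tcp_pos: [0.5541, 0.1056, 0.1363]
orientation: [-0.532, -3.096, 0.001]
contact_force: [0.1, -0.1, -0.7]
grip_width: 0.058
gripper_force: 32.6
```

{"op": "step_arm", "data": {"moves": [{"rx":0,"ry":0,"rz":0,"dx":0,"dy":0,"dz":1,"gripper":0.2}]}}

```text
clock: 12.6
tcp_pos: [0.5541, 0.1057, 0.1354]
orientation: [-0.531, -3.096, 0.0]
contact_force: [-0.3, 0.4, -0.1]
grip_width: 0.0586
gripper_force: 32.6
```

Well below the first resting height (0.1378) with no force, so it is dropping in.

{"op": "step_arm", "data": {"moves": [{"rx":0,"ry":0,"rz":0,"dx":0,"dy":0,"dz":0.7,"gripper":0.2}]}}

```text
clock: 12.72
tcp_pos: [0.5541, 0.1058, 0.1347]
orientation: [-0.531, -3.096, 0.0]
contact_force: [-0.7, -0.1, -0.2]
grip_width: 0.0579
gripper_force: 32.6
```

{"op": "step_arm", "data": {"moves": [{"rx":0,"ry":0,"rz":0,"dx":0,"dy":0,"dz":0.7,"gripper":0.2}]}}

```text
clock: 12.85
tcp_pos: [0.5542, 0.1058, 0.1341]
orientation: [0.531, 3.096, 0.0]
contact_force: [-0.8, -0.0, 3.8]
grip_width: 0.058
gripper_force: 32.9
```

{"op": "step_arm", "data": {"moves": [{"rx":0,"ry":0,"rz":0,"dx":0,"dy":0,"dz":0.5,"gripper":0.2}]}}

```text
clock: 12.98
tcp_pos: [0.5543, 0.1058, 0.134]
orientation: [0.531, 3.096, 0.0]
contact_force: [-2.2, -0.9, 7.1]
grip_width: 0.0581
gripper_force: 33.2
```

{"op": "step_arm", "data": {"moves": [{"rx":0,"ry":0,"rz":5,"dx":0,"dy":0,"dz":0.3,"gripper":0.2},{"rx":0,"ry":0,"rz":5,"dx":0,"dy":0,"dz":0.3,"gripper":0.2}]}}

```text
clock: 13.22
tcp_pos: [0.5549, 0.1058, 0.1336]
orientation: [0.802, 3.036, 0.001]
contact_force: [0.6, 0.2, 2.4]
grip_width: 0.058
gripper_force: 32.8
```

{"op": "step_arm", "data": {"moves": [{"rx":0,"ry":0,"rz":6,"dx":0,"dy":0,"dz":0.4,"gripper":0.2},{"rx":0,"ry":0,"rz":6,"dx":0,"dy":0,"dz":0.4,"gripper":0.2}]}}

```text
clock: 13.48
tcp_pos: [0.5549, 0.1058, 0.1328]
orientation: [1.116, 2.935, 0.001]
contact_force: [-0.3, 0.0, 2.8]
grip_width: 0.0581
gripper_force: 32.9
```

```bash
python3 -c "
from h import *
plan((.5543,.1058,.13),12.5);o=r.get_obs();print(o['contact_force'],o['moment'],o['tcp_pos'])"
```

```text
shift mm(tool) [ 0.5 -0.4  2.8] turn deg(tool) [1.000e-01 3.000e-02 3.586e+01] j [-0.52  0.45  0.29  1.94 -0.18  0.77  0.71]
[-0.28790304  0.0232535   2.7712489 ] [-0.04395248 -0.06321015  0.01276528] [0.55494549 0.10575985 0.13279856]
```

{"op": "step_arm", "data": {"moves": [{"rx":0,"ry":0,"rz":6,"dx":0,"dy":0,"dz":0.4,"gripper":0.2},{"rx":0,"ry":0,"rz":6,"dx":0,"dy":0,"dz":0.4,"gripper":0.2},{"rx":0,"ry":0,"rz":6,"dx":0,"dy":0,"dz":0.4,"gripper":0.2}]}}

```text
clock: 13.85
tcp_pos: [0.555, 0.1057, 0.1316]
orientation: [1.562, 2.724, 0.002]
contact_force: [-0.3, -0.1, 3.9]
grip_width: 0.058
gripper_force: 32.9
```

{"op": "step_arm", "data": {"moves": [{"rx":0,"ry":0,"rz":6,"dx":0,"dy":0,"dz":0.35,"gripper":0.2},{"rx":0,"ry":0,"rz":6,"dx":0,"dy":0,"dz":0.35,"gripper":0.2}]}}

```text
clock: 14.1
tcp_pos: [0.5549, 0.1057, 0.1309]
orientation: [1.838, 2.546, 0.002]
contact_force: [0.4, -0.0, 3.3]
grip_width: 0.0578
gripper_force: 32.9
```

{"op": "step_arm", "data": {"moves": [{"rx":0,"ry":0,"rz":6,"dx":0,"dy":0,"dz":0.35,"gripper":0.2}]}}

```text
clock: 14.22
tcp_pos: [0.5548, 0.1056, 0.1305]
orientation: [1.969, 2.447, 0.002]
contact_force: [0.2, -0.6, 3.1]
grip_width: 0.0586
gripper_force: 32.9
```

```bash
python3 -c "
from h import *
plan((.5543,.1058,.13),12.5);o=r.get_obs();print(o['contact_force'],o['moment'],o['tcp_pos'])"
```

```text
shift mm(tool) [ 0.3 -0.5  0.5] turn deg(tool) [ 0.08  0.01 -0.15] j [-0.64  0.48  0.45  1.95 -0.29  0.77  0.18]
[ 0.23816241 -0.57735714  3.12097192] [-0.10914001  0.07992632  0.0157583 ] [0.55482348 0.1056267  0.13051918]
```

{"op": "step_arm", "data": {"moves": [{"rx":0,"ry":0,"rz":5,"dx":0,"dy":0,"dz":0.3,"gripper":0.2},{"rx":0,"ry":0,"rz":5,"dx":0,"dy":0,"dz":0.3,"gripper":0.2}]}}

```text
clock: 14.48
tcp_pos: [0.5548, 0.1057, 0.1299]
orientation: [2.174, 2.267, 0.002]
contact_force: [0.4, -0.4, 3.2]
grip_width: 0.058
gripper_force: 32.9
```

{"op": "step_arm", "data": {"moves": [{"rx":0,"ry":0,"rz":4,"dx":0,"dy":0,"dz":0.15,"gripper":0.2}]}}

```text
clock: 14.6
tcp_pos: [0.5549, 0.1058, 0.1298]
orientation: [2.251, 2.19, 0.002]
contact_force: [0.6, 0.1, 4.0]
grip_width: 0.0577
gripper_force: 33.0
```

```bash
python3 -c "
from h import *
plan((.5543,.1058,.13),12.5);o=r.get_obs();print(o['contact_force'],o['moment'],o['tcp_pos'])"
```

```text
shift mm(tool) [-0.  -0.6 -0.2] turn deg(tool) [ 9.000e-02 -1.000e-02 -1.409e+01] j [-0.69  0.49  0.51  1.96 -0.33  0.77 -0.02]
[0.61736726 0.09907017 4.03774308] [-0.06449959  0.0188767   0.00187665] [0.55490303 0.10581392 0.129829  ]
```

{"op": "step_arm", "data": {"moves": [{"rx":0,"ry":0,"rz":4,"dx":0,"dy":0,"dz":0.15,"gripper":0.2},{"rx":0,"ry":0,"rz":4,"dx":0,"dy":0,"dz":0.1,"gripper":0.2}]}}

```text
clock: 14.85
tcp_pos: [0.5552, 0.1058, 0.1298]
orientation: [2.398, 2.028, 0.003]
contact_force: [0.7, 0.1, 5.0]
grip_width: 0.0583
gripper_force: 33.1
```

```bash
python3 -c "
from h import *
plan((.5543,.1058,.13),12.5);o=r.get_obs();print(o['contact_force'],o['moment'],o['tcp_pos'])"
```

```text
shift mm(tool) [-0.1 -0.8 -0.2] turn deg(tool) [  0.12  -0.03 -22.07] j [-0.72  0.5   0.54  1.96 -0.36  0.78 -0.13]
[0.71362583 0.06979982 4.9762854 ] [-0.09073799  0.13359941 -0.00666942] [0.55515696 0.10579015 0.12983054]
```

{"op": "step_arm", "data": {"moves": [{"rx":0,"ry":0,"rz":4,"dx":0,"dy":0,"dz":0.05,"gripper":0.2},{"rx":0,"ry":0,"rz":4,"dx":0,"dy":0,"dz":0.05,"gripper":0.2}]}}

```text
clock: 15.1
tcp_pos: [0.5553, 0.1058, 0.1298]
orientation: [2.534, 1.856, 0.003]
contact_force: [-0.2, -0.5, 6.1]
grip_width: 0.0581
gripper_force: 33.2
```

```bash
python3 -c "
from h import *
plan((.5543,.1058,.13),12.5);o=r.get_obs();print(o['contact_force'],o['moment'],o['tcp_pos'])"
```

```text
shift mm(tool) [-0.3 -0.9 -0.2] turn deg(tool) [  0.13  -0.04 -30.07] j [-0.74  0.51  0.58  1.96 -0.39  0.78 -0.25]
[-0.23237267 -0.5391857   6.05357822] [-0.07409543  0.09204721  0.03258793] [0.55525087 0.10578818 0.12983221]
```

{"op": "step_arm", "data": {"moves": [{"rx":0,"ry":0,"rz":4,"dx":0,"dy":0,"dz":0,"gripper":0.2},{"rx":0,"ry":0,"rz":4,"dx":0,"dy":0,"dz":0,"gripper":0.2}]}}

```text
clock: 15.35
tcp_pos: [0.5555, 0.1062, 0.1298]
orientation: [2.656, 1.676, 0.004]
contact_force: [0.8, 0.1, 4.5]
grip_width: 0.0582
gripper_force: 33.1
```

```bash
python3 -c "
from h import *
plan((.5543,.1058,.13),12.5);o=r.get_obs();print(o['contact_force'],o['moment'],o['tcp_pos'])"
```

```text
shift mm(tool) [-0.9 -0.9 -0.2] turn deg(tool) [  0.16  -0.07 -38.02] j [-0.77  0.52  0.62  1.96 -0.42  0.79 -0.36]
[0.83946733 0.13403937 4.51259551] [ 0.12093981 -0.15724693  0.50276652] [0.55552246 0.10617494 0.12984087]
```

{"op": "step_arm", "data": {"moves": [{"rx":0,"ry":0,"rz":4,"dx":0,"dy":0,"dz":0,"gripper":0.2}]}}

```text
clock: 15.48
tcp_pos: [0.5555, 0.1063, 0.1298]
orientation: [2.712, 1.584, 0.004]
contact_force: [1.7, 0.5, 4.1]
grip_width: 0.0581
gripper_force: 33.1
```

```bash
python3 -c "
from h import *
plan((.5543,.1058,.13),12.5);o=r.get_obs();print(o['contact_force'],o['moment'],o['tcp_pos'])"
```

```text
shift mm(tool) [-1.1 -0.8 -0.2] turn deg(tool) [  0.16  -0.06 -41.93] j [-0.78  0.52  0.64  1.96 -0.43  0.79 -0.42]
[1.72985678 0.46118542 4.1176482 ] [ 0.14930228 -0.11626951  0.87325808] [0.55554052 0.1063249  0.1298365 ]
```

Torque has risen to 0.87 N m, the lid has turned about 100° in all and its height is steady at the home level. It is snug, so I'm letting go.

{"op": "step_arm", "data": {"moves": [{"rx":0,"ry":0,"rz":0,"dx":0,"dy":0,"dz":0,"gripper":0.6},{"rx":0,"ry":0,"rz":0,"dx":0,"dy":0,"dz":0,"gripper":1},{"rx":0,"ry":0,"rz":0,"dx":0,"dy":0,"dz":0,"gripper":1},{"rx":0,"ry":0,"rz":0,"dx":0,"dy":0,"dz":0,"gripper":1},{"rx":0,"ry":0,"rz":0,"dx":0,"dy":0,"dz":-10,"gripper":1},{"rx":0,"ry":0,"rz":0,"dx":0,"dy":0,"dz":-30,"gripper":1},{"rx":0,"ry":0,"rz":0,"dx":0,"dy":0,"dz":-50,"gripper":1},{"rx":0,"ry":0,"rz":0,"dx":0,"dy":0,"dz":-40,"gripper":1},{"rx":0,"ry":0,"rz":0,"dx":0,"dy":0,"dz":0,"gripper":1},{"rx":0,"ry":0,"rz":0,"dx":0,"dy":0,"dz":0,"gripper":1}]}}

```text
clock: 16.73
tcp_pos: [0.5538, 0.1058, 0.2588]
orientation: [-2.712, -1.584, 0.0]
contact_force: [0.3, 0.5, -0.7]
grip_width: 0.0852
gripper_force: 0.0
```

```bash
python3 - <<'E'
from h import *
o=r.get_obs();print(o["tcp_pos"],o["contact_force"])
im=r.grab_frame("scene")[190:310,300:440];w=r.grab_frame("wrist")[120:360,180:460]
cv2.imwrite("pics/end.png",np.hstack([cv2.resize(im,(400,343)),cv2.resize(w,(400,343))]))
C=cam("scene")
for z in(.103,.129): print(((proj(C,[.5548,.1058,z])-[300,190])*400/140).round())
E
```

```text
[0.55378874 0.10580731 0.25880717] [ 0.29556852  0.48072535 -0.72660857]
[200. 152.]
[202. 121.]
```

View pics/end.png

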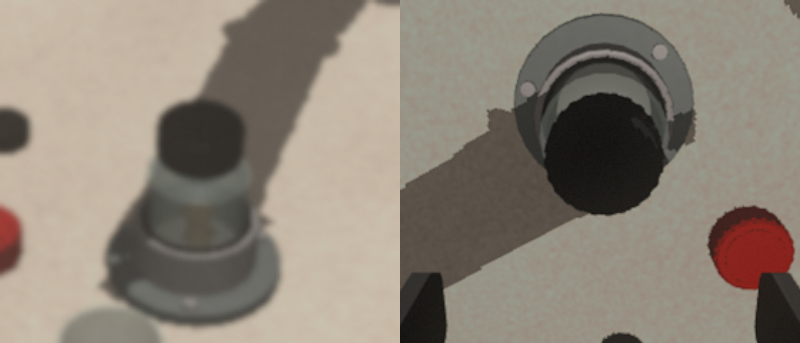

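The pictures show the lid level and fully down: its top centre is at about (201,121) in the left half, matching the projected (202,121). The gripper is clear and nothing else has moved.

```bash
python3 -c "
from bench import r
print(r.hand_in())"
```

```text
the job is handed in; nothing more can be done
None
```

The jar is closed: I turned the lid back until it dropped into the thread, screwed it clockwise about 100° until it sat home and snug on the rim, released it, and handed the job in at about 17 s; the final torque reached about 0.87 N m, above the 0.25 N m needed.

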